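# Stand the tipped mug up in its lane and bolt the row

## Robot

A 6-joint arm with a two-finger parallel gripper is mounted at the origin on the work surface. World frame = base frame: x ahead of the robot, y to its left, z up, the work surface at z = 0. Lengths are in mm, angles in rad, forces in N, time in s.
With the tool pointing down it reaches from about 350 to 975 mm from the base axis. Payload 7.1 kg.
Tool frame: the origin (TCP) lies midway between the tips of the shut fingers; the grasp point (between the pads) lies 19 mm behind it; z points along the fingers, y is the line along which they close (so a half turn about z gives the same grasp; the last joint's range is limited). The gripper opens to 88 mm and grips with 3 to 60 N. Pads are 20 mm wide; open, the fingers measure 115 mm over their backs; the gripper's body (75 mm by 178 mm) begins 61 mm behind the grasp point.
Start: joints at [1.191, 0.423, 1.63, -0, 1.089, -0.019], TCP at [220.607, 584.754, 222.675] pointing down, gripper open.
Joint ranges: [-3, 3], [-0.9, 2.11], [0.09, 2.58], [-1.31, 4.45], [0.11, 2.69], [-2.54, 2.54]. Speed limits (rad/s): [2.39, 2.39, 3.01, 3.14, 3.14, 3.14].

## Interface

Orientations are given as a rotation vector (axis times angle).
In Python, from workcell import ctrl gives the robot as it stands. The module is installed in compiled form; this text tells all that it offers.
- The arm moves only by the tool apply_moves, never from a script. Its argument "targets" is a list of rows, each a list of 3 entries, a list of its own where there are three numbers: the opening, from -1 (shut) to 1 (fully open), then the shift along the tool's x, y, z normalised to -1 to 1, where 1 is 5 cm, then the turn, a rotation vector about the tool's x, y, z normalised to -1 to 1, where 1 is 90 degrees. In form: [[jaw, [x, y, z], [wx, wy, wz]], ...]. A call has 1 to 8 rows; each row shifts and turns the commanded pose from where the row before left it, along the tool's axes as they then stand; what a row does not reach is not made up. A row lasts 1/8 s, in which the tool goes at most 62.5 mm and 10.7 degrees, less where a joint would pass 70% of its speed; a pose out of reach is approached as far as the arm can. A call with a number of a shift or a turn outside -1 to 1 is refused whole. A call with a gripper value outside its range is refused whole. The fingers move at their own pace and stop on an object; the grip force is fixed at half the most. Time passes only in rows, so rows that do not move let the fingers close. It gives the time, the measured TCP pose, the force, the opening and the grip force at its end, in the units of the state.
- ctrl.get_obs(): the state, without advancing time (a new reading comes with each control period).
- ctrl.get_image(name): name is "side" or "top" or "wrist"; returns a dict with "pixels" (420x560x3 uint8, blue, green, red), "camera_matrix" (3x3 intrinsics, pixels), "view" (4x4, takes a point from world to camera coordinates); the wrist camera has in their place "hand_eye" (4x4, takes a point from camera to tool coordinates, whose origin is the TCP and whose axes are the flange's). Camera axes: x right, y down, z forward; pixel columns grow to the right and rows downward; lengths in mm; the calibration is good to about 2 mm. A picture is of the moment at which its call begins: read the wrist's pose just before it. There is no depth.
- ctrl.close_job(): hands the job in; it is judged then, once.
Trained networks look in the newest picture that a camera, given by its name, has taken for a name from the list of things; names that differ only in an ending like _2 or _b are one class to them, and where a whole thing is asked for, a point or a joint stands for the part that bears it (a point fixed in the world has none). Each returns a list of dicts, best first, with "score" (0 to 1); they miss things now and then, are a little off and sometimes report something else, mostly with a low value. They report only what shows in the picture. A call takes as long as a camera call.
- ctrl.masks_of(label, camera): "region" (420x560 bool, what is visible of it) and "bbox" ([left, top, right, bottom] in pixels, round what is visible of it).
- ctrl.pinpoint(label, camera): "xy" ([column, row] in pixels: a listed point, or the origin of a listed thing).
The state is a dict: "t": time; "qpos": joint angles; "qvel": joint speeds; "joint_torque": joint torques, N m; "ee_pos": TCP position; "orientation": TCP orientation; "ft_force": force on the tool from outside, world axes, zero at the start; "moment": the same for the moment, N m; "width": finger opening in mm; "grasp_force": force on a finger pad.
Only numpy, scipy, OpenCV 4.12 (cv2) and the standard library are available. Lean on these libraries where they do the work, as an engineer would, in place of code of your own. Each camera call takes 0.05 s, during which the arm holds its last target. There are 200 camera calls.

## Task

A mug has tipped over in the mug lane and lies across the front with its mouth toward you. Tip it up onto its foot, without lifting it clear of the board, and slide it back into the row between its two neighbours; then slide the retaining bar across the front of the row, fully home into its keeper. Leave the neighbours standing where they are.

Things in the scene. Friction and masses are not known exactly. Their poses are not given: they have to be found in the camera images.
- lane: fixed mug lane, a wooden board 20 mm thick. Origin on the table under the board; x runs from the open front to the back rail, y to the left along the row, z up. In this frame (mm): board x -165 to 105, y -195 to 335, top z 20; rail front face x 75, z 40 to 70; bar along y at x -60; slotted bar channel at left y 217 to 327, up to z 61
- keeper (a point): centre of the keeper's mouth, a wooden block at the right end of the row that receives the bar's tip; lane position x -60, y -189, z 50 mm; the block reaches y -213, is 45 mm wide and its top is at z 76 mm
- bar (a joint): slide of the steel retaining bar along the lane's y, in m: 0 = tip fully home in the keeper, grows as it is withdrawn to the left (+y), to 0.33. The bar is 12 mm wide, 14 mm high, 455 mm long, centred on lane z = 50 mm; its tip is at lane y = -0.197 + joint. It stays where it is left; about 2 N moves it
- bar_knob (a point): middle of the upright knob on the bar (14 mm stem, 22 mm ball on top), 18 mm above the bar's top face; bare stem from 0 to 28 mm above the bar, the ball's top 49 mm above it. Lane position x -60, y -79.5 + slide, z 75 mm. Push it from the side with closed fingers
- mug: the tipped white mug: diameter 82 mm (68 at the chamfered foot), height 92, wall 4, bore 74, about 0.3 kg. Origin: centre of its underside; z axis from foot to mouth. Starts lying, z level and pointing towards the robot, resting on its side and handle, origin 41 mm above the board. Handle: 12 mm bar out to 76 mm from the axis, towards its own (-0.5, -0.87, 0)
- mug_mouth (a point): centre of the tipped mug's mouth, in the plane of the rim, 92 mm from its origin; axes as the mug
- left_mug: left neighbour: the same kind of mug, standing, handle to the left (its own +y); origin at the centre of its underside
- tumbler: right neighbour: a standing white tumbler without a handle, diameter 62 mm at the foot and 72 at the rim, 100 high; origin at the centre of its underside
- jar: bystander: terracotta jar with a wooden lid, diameter 76 mm, 120 mm high, standing on the table to the right of the lane; origin at the centre of its underside

How it is judged:
By the outcome, as a careful person would: the job done as asked, in the order asked, and still so for the second after the job is handed in, with the robot touching nothing.
It also fails if it takes over 64 s, if anything falls off the work surface, if the arm or the gripper's body presses on something with over 40 N, if the wrist force passes 120 N, or if a joint passes its speed limit or range.

## Working session

There is one attempt and no reset: what is moved stays moved. The work goes in short steps, Python scripts to look and compute and a tool call to move; the robot and the scene stay as the last step left them, time stands still between calls to the robot, and variables do not carry over. Pictures are saved under pics/ and viewed, at most 10 in all, crops included, and the job is handed in when it is done.

Besides the shell and the picture viewer there is one more tool, called after "Request:" in YAML: its name, and indented under it one key for each argument. apply_moves: Moves the arm, as the interface text tells. Scaled input: -1 to 1 covers 5 cm each way for a shift and 90 degrees each way for a turn. Its arguments: {"type":"object","properties":{"targets":{"type":"array"}},"required":["targets"]}

```bash
mkdir -p pics
cat > h.py <<'E'
import numpy as np, cv2
from scipy.spatial.transform import Rotation as R
from workcell import ctrl
def cam(name):
    o=ctrl.get_obs(); im=ctrl.get_image(name)
    K=np.array(im["camera_matrix"])
    if name=="wrist":
        T=np.eye(4);T[:3,:3]=R.from_rotvec(o["orientation"]).as_matrix();T[:3,3]=o["ee_pos"]
        V=np.linalg.inv(T@np.array(im["hand_eye"]))
    else: V=np.array(im["view"])
    return im["pixels"],K,V
def ray(K,V,p):
    d=V[:3,:3].T@np.linalg.solve(K,[p[0],p[1],1]); c=-V[:3,:3].T@V[:3,3]; return c,d/np.linalg.norm(d)
def onz(K,V,p,z):
    c,d=ray(K,V,p); return c+d*(z-c[2])/d[2]
def tri(rs):
    A=0;b=0
    for c,d in rs:
        P=np.eye(3)-np.outer(d,d);A=A+P;b=b+P@c
    x=np.linalg.solve(A,b); return x,[np.linalg.norm((np.eye(3)-np.outer(d,d))@(x-c)) for c,d in rs]
def proj(K,V,X):
    c=V[:3,:3]@X+V[:3,3]; p=K@c; return p[:2]/p[2]
def tool():
    o=ctrl.get_obs(); return np.array(o["ee_pos"]),R.from_rotvec(o["orientation"]).as_matrix(),o
E
python3 - <<'E'
from h import *
np.set_printoptions(precision=1,suppress=True)
p,M,o=tool(); print(o); print(M)
C={}
for n in("side","top"):
    px,K,V=cam(n); cv2.imwrite(f"pics/{n}0.png",px); C[n]=(K,V)
    print(n,"cam",-V[:3,:3].T@V[:3,3],"fwd",V[2,:3])
for l in["lane","keeper","bar_knob","mug","mug_mouth","left_mug","tumbler","jar"]:
    rs=[]
    for n in C:
        r=ctrl.pinpoint(l,n); print(l,n,[(np.round(q["xy"]),round(q["score"],2)) for q in r[:3]])
        if r: rs.append(ray(*C[n],r[0]["xy"]))
    if len(rs)==2: print("   ",*tri(rs))
E
```

```text
{'t': 0.0, 'qpos': array([ 1.2,  0.4,  1.6, -0. ,  1.1, -0. ]), 'qvel': array([-0.,  0.,  0., -0., -0., -0.]), 'joint_torque': array([  0. , -54.5, -27.4,   0.1,   0. ,  -0. ]), 'ee_pos': array([220.4, 584.2, 221.9]), 'orientation': array([-0.6, -3.1,  0. ]), 'ft_force': array([ 0.5, -0.1, -0.3]), 'moment': array([ 0. , -0.1, -0. ]), 'grasp_force': 0.0, 'width': 87.88043315192071}
[[-0.9  0.4 -0. ]
 [ 0.4  0.9 -0. ]
 [-0.  -0.  -1. ]]
side cam [459.1 420.9 738.4] fwd [ 0.1 -0.6 -0.8]
top cam [ 399.6 -116.  1043. ] fwd [ 0.2 -0.  -1. ]
lane side [(array([224., 283.]), 0.6)]
lane top [(array([210., 186.]), 0.79)]
    [640.3  42.2  10.6] [np.float64(0.26848683358772063), np.float64(0.2684868335880176)]
keeper side [(array([276., 209.]), 0.8)]
keeper top [(array([289., 219.]), 0.94)]
    [ 561.2 -140.1   56. ] [np.float64(1.4694328857433454), np.float64(1.469432885743071)]
bar_knob side [(array([205., 394.]), 0.67)]
bar_knob top [(array([ 97., 196.]), 0.58)]
    [600.1 274.2  77.8] [np.float64(3.364030100295381), np.float64(3.36403010029546)]
mug side []
mug top [(array([199., 204.]), 0.71)]
mug_mouth side [(array([289., 295.]), 0.73)]
mug_mouth top [(array([192., 243.]), 0.67)]
    [500.2  67.8  56. ] [np.float64(1.7360664819134581), np.float64(1.7360664819134335)]
left_mug side [(array([188., 334.]), 0.59)]
left_mug top [(array([162., 171.]), 0.94)]
    [678.9 159.5   3.3] [np.float64(4.08575626438974), np.float64(4.085756264389962)]
tumbler side [(array([236., 226.]), 0.88)]
tumbler top [(array([274., 178.]), 0.64)]
    [ 656.2 -105.9   19.2] [np.float64(3.7931796853026287), np.float64(3.7931796853027566)]
jar side [(array([315., 156.]), 0.83)]
jar top [(array([401., 254.]), 0.61)]
    [ 495.6 -398.4    0.5] [np.float64(1.6860107498584325), np.float64(1.686010749858438)]
```

Run:
```python
import cv2,numpy as np
a=cv2.imread("pics/side0.png");b=cv2.imread("pics/top0.png")
cv2.imwrite("pics/ab.png",cv2.resize(np.vstack([a[100:420,60:460],b[80:330,30:430]]),None,fx=1.05,fy=1.05))
```

```text
(no output)
```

View pics/ab.png

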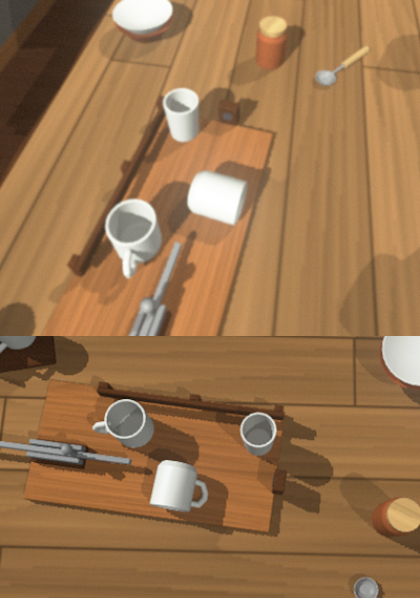

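The side and top views show the mug lying near lane y≈0 with its mouth toward the robot and its handle to the right and down. Both neighbours are standing and the bar is withdrawn to the left. Next I refine the geometry and plan the approach rows.

```bash
cat >> h.py <<'E'
def plan(wps,p=None,M=None,n=None):
    """wps: list of (pos, M, nrows); print tool-frame rows"""
    if p is None: p,M,_=tool()
    out=[]
    for q,N,k in wps:
        w=R.from_matrix(M.T@N).as_rotvec()/k; st=(q-p)/k
        for i in range(k):
            s=M.T@st; M2=M@R.from_rotvec(w).as_matrix()
            out.append([list(map(float,np.round(s/50,3))),list(map(float,np.round(w/(np.pi/2),4)))]); p=p+st; M=M2
        M=N;p=q
    for r in out: print(r)
def tilt(yaw,a):
    """tool pose: y_tool along heading yaw, tilted a rad up from straight down"""
    return R.from_euler('z',yaw).as_matrix()@R.from_euler('y',-a).as_matrix()@np.array([[0,1,0],[1,0,0],[0,0,-1.]])
E
python3 - <<'E'
from h import *
from scipy.optimize import least_squares
np.set_printoptions(precision=1,suppress=True)
C={n:cam(n)[1:] for n in("side","top")}
pp={(l,n):(r[0]["xy"] if (r:=ctrl.pinpoint(l,n)) else None) for n in C for l in["keeper","lane","bar_knob","mug","mug_mouth","left_mug","tumbler"]}
def W(v,L): c,s=np.cos(v[2]),np.sin(v[2]); return np.array([v[0]+c*L[0]-s*L[1],v[1]+s*L[0]+c*L[1],L[2]])
def f(v):
    e=[]
    for (l,n),x in pp.items():
        if x is None: continue
        L={"keeper":(-60,-189,50),"lane":(0,0,0),"bar_knob":(-60,-79.5+v[3],75)}.get(l)
        if L: e+=list(proj(*C[n],W(v,L))-x)
    return e
s=least_squares(f,[640,42,-.1,306],loss="soft_l1",x_scale=[10,10,.1,10]); v=s.x; print("lane",v[:2],np.degrees(v[2]),"slide",v[3],"res",np.array(f(v)))
def toL(X): c,s=np.cos(v[2]),np.sin(v[2]); d=X-np.array([v[0],v[1],0]); return np.array([c*d[0]+s*d[1],-s*d[0]+c*d[1],X[2]])
for l,z in[("mug",61),("mug_mouth",61),("left_mug",20),("tumbler",20)]:
    for n in C:
        if pp[l,n] is not None: X=onz(*C[n],pp[l,n],z); print(l,n,X,"lane",toL(X))
np.save("lane.npy",v)
# mask edges of mug in top
r=ctrl.masks_of("mug","top"); print([(q["bbox"],q["score"]) for q in r])
p,M,_=tool(); yaw=v[2]
plan([(np.array([440,75,230.]),tilt(yaw,np.radians(40)),16)])
E
```

```text
lane [641.3  39.7] -5.406382851912976 slide 310.76519155297444 res [  0.5  -0.8 -10.3  61.2   3.3  -0.4   0.8   1.2   0.   -1.5  -2.3  -1.3]
mug side [590.1  47.7  61. ] lane [-51.7   3.1  61. ]
mug top [583.5  52.8  61. ] lane [-58.8   7.6  61. ]
mug_mouth side [494.2  66.   61. ] lane [-148.9   12.3   61. ]
mug_mouth top [500.   73.1  61. ] lane [-143.8   19.9   61. ]
left_mug side [681.9 160.6  20. ] lane [ 29.  124.2  20. ]
left_mug top [670.8 162.7  20. ] lane [ 17.8 125.2  20. ]
tumbler side [ 660.4 -102.4   20. ] lane [  32.4 -139.7   20. ]
tumbler top [ 654.7 -106.    20. ] lane [  27.  -143.8   20. ]
[([172.5, 200.7, 227.6, 247.1], 0.98)]
[[-0.481, -0.499, -0.009], [-0.0237, -0.0181, 0.0496]]
[[-0.519, -0.46, -0.013], [-0.0237, -0.0181, 0.0496]]
[[-0.554, -0.418, -0.014], [-0.0237, -0.0181, 0.0496]]
[[-0.585, -0.373, -0.012], [-0.0237, -0.0181, 0.0496]]
[[-0.613, -0.325, -0.008], [-0.0237, -0.0181, 0.0496]]
[[-0.636, -0.277, -0.002], [-0.0237, -0.0181, 0.0496]]
[[-0.656, -0.226, 0.007], [-0.0237, -0.0181, 0.0496]]
[[-0.671, -0.175, 0.019], [-0.0237, -0.0181, 0.0496]]
[[-0.682, -0.123, 0.032], [-0.0237, -0.0181, 0.0496]]
[[-0.688, -0.071, 0.048], [-0.0237, -0.0181, 0.0496]]
[[-0.69, -0.019, 0.066], [-0.0237, -0.0181, 0.0496]]
[[-0.688, 0.031, 0.086], [-0.0237, -0.0181, 0.0496]]
[[-0.681, 0.081, 0.107], [-0.0237, -0.0181, 0.0496]]
[[-0.669, 0.13, 0.13], [-0.0237, -0.0181, 0.0496]]
[[-0.653, 0.176, 0.155], [-0.0237, -0.0181, 0.0496]]
[[-0.633, 0.22, 0.18], [-0.0237, -0.0181, 0.0496]]
```

Request:
apply_moves:
  targets:
    - [-0.2,[-0.48,-0.5,-0.01],[-0.024,-0.018,0.05]]
    - [-0.2,[-0.52,-0.46,-0.01],[-0.024,-0.018,0.05]]
    - [-0.2,[-0.55,-0.42,-0.01],[-0.024,-0.018,0.05]]
    - [-0.2,[-0.58,-0.37,-0.01],[-0.024,-0.018,0.05]]
    - [-0.2,[-0.61,-0.32,-0.01],[-0.024,-0.018,0.05]]
    - [-0.2,[-0.64,-0.28,0],[-0.024,-0.018,0.05]]
    - [-0.2,[-0.66,-0.23,0.01],[-0.024,-0.018,0.05]]
    - [-0.2,[-0.67,-0.17,0.02],[-0.024,-0.018,0.05]]

```text
t: 2.75
ee_pos: [330.1, 328.9, 225.6]
orientation: [1.363, 2.498, 0.365]
ft_force: [0.5, -0.1, -0.0]
width: 35.0
grasp_force: 0.0
```

Request:
apply_moves:
  targets:
    - [-0.2,[-0.68,-0.12,0.03],[-0.024,-0.018,0.05]]
    - [-0.2,[-0.69,-0.07,0.05],[-0.024,-0.018,0.05]]
    - [-0.2,[-0.69,-0.02,0.07],[-0.024,-0.018,0.05]]
    - [-0.2,[-0.69,0.03,0.09],[-0.024,-0.018,0.05]]
    - [-0.2,[-0.68,0.08,0.11],[-0.024,-0.018,0.05]]
    - [-0.2,[-0.67,0.13,0.13],[-0.024,-0.018,0.05]]
    - [-0.2,[-0.65,0.18,0.16],[-0.024,-0.018,0.05]]
    - [-0.2,[-0.63,0.22,0.18],[-0.024,-0.018,0.05]]

```text
t: 3.75
ee_pos: [439.2, 73.8, 227.6]
orientation: [1.898, 1.705, 0.638]
ft_force: [0.4, 0.5, 0.7]
width: 35.1
grasp_force: 0.0
```

Run:
```python
from h import *
np.set_printoptions(precision=3,suppress=True)
p,M,o=tool(); print(p,M,o["qpos"],o["ft_force"],o["t"],o["width"])
px,K,V=cam("wrist"); cv2.imwrite("pics/w1.png",px)
for l in("mug","mug_mouth"):
    print(l,[(r["xy"],r["score"]) for r in ctrl.pinpoint(l,"wrist")])
    r=ctrl.pinpoint(l,"wrist")
    if r: print(onz(K,V,r[0]["xy"],61))
r=ctrl.masks_of("mug","wrist"); print([(q["bbox"],q["score"]) for q in r])
```

```text
[439.171  73.835 227.63 ] [[ 0.103  0.757  0.645]
 [ 0.995 -0.085 -0.059]
 [ 0.01   0.648 -0.762]] [ 0.321 -0.02   2.427 -1.306  0.272  1.634] [0.378 0.497 0.734] 3.75 35.05449650230704
mug [([295.2, 180.7], 0.82)]
[586.992  55.637  61.   ]
mug_mouth [([223.2, 189.8], 0.93), ([296.0, 179.5], 0.48)]
[498.499  69.061  61.   ]
[([201.9, 144.1, 316.0, 241.2], 0.71)]
```

View pics/w1.png

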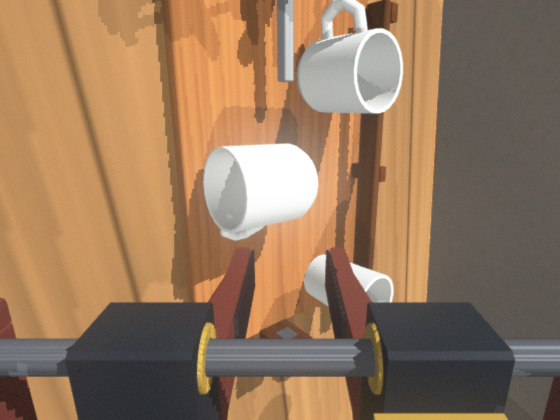

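The wrist view shows the mug at pixels (202–316, 144–241), with its mouth on the left, toward the robot, at about (223,190). Joint 4 is already at its limit at this tilt, so I fit the kinematics to see how far I can tilt at the mouth.

```bash
cat > kin.py <<'E'
from h import *
from scipy.optimize import least_squares
def fk(q,k):
    a1,d1,L2,a3,L3,Lt=k; E=lambda a,t:R.from_euler(a,t).as_matrix()
    A=E('z',q[0]); x=A@[a1,0,d1]; A=A@E('y',q[1]); x=x+A@[0,0,L2]
    A=A@E('y',q[2]); x=x+A@[a3,0,L3]; A=A@E('z',q[3])@E('y',q[4])@E('z',q[5]); x=x+A@[0,0,Lt]
    return x,A
LO=np.array([-3,-.9,.09,-1.31,.11,-2.54]);HI=np.array([3,2.11,2.58,4.45,2.69,2.54])
E
python3 - <<'E'
from kin import *
np.set_printoptions(precision=3,suppress=True)
p,M,o=tool(); D=[([1.191,.423,1.63,0,1.089,-.019],[220.607,584.754,222.675]),(o["qpos"],p)]
print(fk(D[0][0],np.ones(6))[1]); print(fk(D[1][0],np.ones(6))[1],M)
for a1,a3 in[(0,0),(None,0),(0,None)]:
    def full(k): return [k[0] if a1 is None else 0,k[1],k[2],k[3] if a3 is None else 0,k[4],k[5]]
    f=lambda k:np.concatenate([fk(q,full(k))[0]-x for q,x in D]+[.003*(np.array(k)-[0,350,400,0,400,250])])
    s=least_squares(f,[0,350,400,0,400,250]); print(full(s.x),s.cost,s.fun[:6])
E
```

```text
[[-0.353 -0.936 -0.   ]
 [-0.936  0.353 -0.   ]
 [ 0.     0.    -1.   ]]
[[-0.759  0.098  0.644]
 [ 0.08   0.995 -0.058]
 [-0.647  0.008 -0.763]] [[ 0.098  0.759  0.644]
 [ 0.995 -0.08  -0.058]
 [ 0.008  0.647 -0.763]]
[0, np.float64(149.0511471320068), np.float64(605.6478915771073), 0, np.float64(425.15232055414384), np.float64(279.76169491092355)] 83.32525726405801 [11.166 -4.126  1.724  0.255 -4.264 -1.723]
[np.float64(29.86853085336913), np.float64(127.59212177217132), np.float64(595.0960840141521), 0, np.float64(395.9673941169776), np.float64(263.9282221434466)] 71.20445392297918 [11.05  -4.418  0.011  0.006  0.001 -0.009]
[0, np.float64(-13.445105753892355), np.float64(660.9807271844353), np.float64(-73.50126654690176), np.float64(360.6890809296866), np.float64(264.39291139114783)] 71.75059651049146 [11.052 -4.412  0.067  0.017 -0.123 -0.064]
```

```bash
cat >> h.py <<'E'
YAW=np.radians(-7.5)
def pose(a,Rm,ly,lz):
    """TCP pose so that point Rm has tool coords (0,ly,lz) at tilt a deg"""
    M=tilt(YAW,np.radians(a)); return np.array(Rm)-M@[0,ly,lz],M
E
python3 - <<'E'
from h import *
Rm=[498.5,69,98]
a=pose(42,Rm,-27,35); b=pose(42,Rm,-26,-24); print(a[0],b[0])
plan([(*a,3),(*b,5)])
E
```

```text
[495.17403865  69.43787112 142.07659526] [533.57821151  64.38186584  97.56191995]
[[-0.007, -0.081, 0.678], [-0.0063, -0.0058, 0.0041]]
[[-0.001, -0.088, 0.678], [-0.0063, -0.0058, 0.0041]]
[[0.004, -0.095, 0.677], [-0.0063, -0.0058, 0.0041]]
[[0.0, -0.004, 0.236], [0.0, 0.0, 0.0]]
[[0.0, -0.004, 0.236], [0.0, 0.0, 0.0]]
[[0.0, -0.004, 0.236], [0.0, 0.0, 0.0]]
[[0.0, -0.004, 0.236], [0.0, 0.0, 0.0]]
[[0.0, -0.004, 0.236], [0.0, 0.0, 0.0]]
```

Request:
apply_moves:
  targets:
    - [0.59,[0,-0.08,0.68],[-0.006,-0.006,0.004]]
    - [0.59,[0,-0.09,0.68],[-0.006,-0.006,0.004]]
    - [0.59,[0,-0.09,0.68],[-0.006,-0.006,0.004]]
    - [0.59,[0,0,0],[0,0,0]]
    - [0.59,[0,0,0],[0,0,0]]

```text
t: 4.68
ee_pos: [495.2, 73.3, 196.1]
orientation: [1.949, 1.704, 0.568]
ft_force: [-0.2, 0.2, -0.5]
width: 69.8
grasp_force: 0.0
```

Run:
```python
from kin import *
np.set_printoptions(precision=3,suppress=True)
p,M,o=tool(); print(p,o["qpos"],o["width"],o["t"]); print(M, np.degrees(np.arctan2(M[1,2],M[0,2])))
px,K,V=cam("wrist"); cv2.imwrite("pics/w2.png",px)
px,_,_=cam("side"); cv2.imwrite("pics/s2.png",px)
r=ctrl.pinpoint("mug_mouth","wrist"); print([(q["xy"],q["score"],onz(K,V,q["xy"],61)) for q in r])
r=ctrl.pinpoint("mug","wrist"); print([(q["xy"],q["score"],onz(K,V,q["xy"],61)) for q in r])
```

```text
[495.214  73.322 196.084] [ 0.277  0.147  2.319 -1.31   0.26   1.634] 69.83992736336104 4.675
[[ 0.136  0.789  0.599]
 [ 0.991 -0.104 -0.088]
 [-0.007  0.606 -0.796]] -8.307705838911952
[([189.5, 211.5], 0.69, array([497.684,  68.084,  61.   ]))]
[([282.1, 196.9], 0.68, array([586.761,  52.963,  61.   ]))]
```

View pics/w2.png

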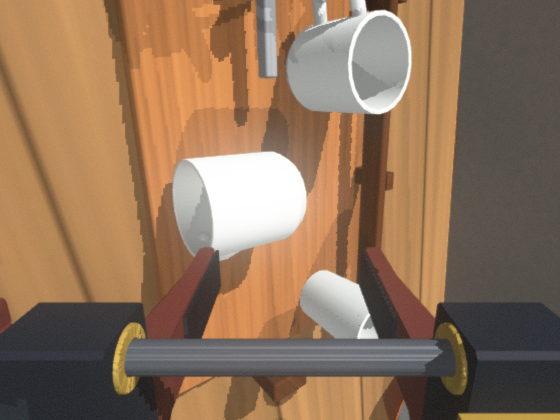

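The mug's position is confirmed: mouth at about (498,68.5), origin at (587,54). The arm cannot tilt far enough for a top-wall grip because joint 4 is at its limit. I will grip the left wall near the rim instead (closing axis across the row) and rotate the tool. First I refit the kinematics and check reach.

```bash
cat > kin.py <<'E'
from h import *
from scipy.optimize import least_squares
F=R.from_euler('z',0).as_matrix()
def fk(q,k):
    a1,d1,L2,a3,L3,Lt,b=k; E=lambda a,t:R.from_euler(a,t).as_matrix()
    A=E('z',q[0]); x=A@[a1,b,d1]; A=A@E('y',q[1]); x=x+A@[0,0,L2]
    A=A@E('y',q[2]); x=x+A@[a3,0,L3]; A=A@E('z',q[3])@E('y',q[4])@E('z',q[5]); x=x+A@[0,0,Lt]
    return x,A@np.array([[0,-1,0],[1,0,0],[0,0,1]])  # tool x=fk y, tool y=-fk x
LO=np.array([-3,-.9,.09,-1.31,.11,-2.54]);HI=np.array([3,2.11,2.58,4.45,2.69,2.54])
def ik(p,M,q0,k):
    f=lambda q:np.concatenate([(fk(q,k)[0]-p)/100,R.from_matrix(M.T@fk(q,k)[1]).as_rotvec()])
    s=least_squares(f,np.clip(q0,LO+1e-6,HI-1e-6),bounds=(LO,HI)); return s.x,np.linalg.norm(s.fun[:3])*100,np.degrees(np.linalg.norm(s.fun[3:]))
E
python3 - <<'E'
from kin import *
np.set_printoptions(precision=3,suppress=True)
p,M,o=tool(); D=[([1.191,.423,1.63,0,1.089,-.019],[220.607,584.754,222.675]),([.321,-.02,2.427,-1.306,.272,1.634],[439.2,73.8,227.6]),(o["qpos"],p)]
for m in([1,1,1,0,1,1,1],[0,1,1,0,1,1,1],[0,1,1,1,1,1,1]):
    m=np.array(m); z=np.array([0,300,450,0,400,260,0.])
    f=lambda k:np.concatenate([fk(q,k*m)[0]-x for q,x in D]+[.003*(k-z)])
    s=least_squares(f,z); k=s.x*m; print(k,s.fun[:9])
    for zt,x,y in((40,512,105),):
      for a in(0,10,20,25,30,35):
        T=tilt(np.radians(-8),np.radians(a))@R.from_euler('z',-90,degrees=True).as_matrix()
        print(a,*[ (np.round(r[0],2),round(r[1],1),round(r[2],1)) for r in [ik(np.array([x,y,zt]),T,[.2,.1,2.3,-.3,.6,-1.2],k)]])
    for a in(0,-20,-35,-50):
        T=tilt(np.radians(-8),np.radians(a))@R.from_euler('z',-90,degrees=True).as_matrix()
        print(a,*[ (np.round(r[0],2),round(r[1],1),round(r[2],1)) for r in [ik(np.array([610,95,85]),T,[.2,.4,1.7,-.1,1.4,-1.4],k)]])
    np.save("k.npy",k)
print(fk(o["qpos"],k)[1],M)
E
```

```text
[-26.662 160.837 620.997   0.    444.579 294.989   9.37 ] [ 1.294 -3.584  3.271 -6.212 -0.563 -0.58   8.282  3.496 -2.689]
0 (array([ 0.18,  0.51,  2.04, -0.  ,  0.59, -1.25]), np.float64(0.0), np.float64(0.0))
10 (array([ 0.22,  0.47,  2.15, -0.17,  0.36, -1.06]), np.float64(0.0), np.float64(0.0))
20 (array([ 0.26,  0.45,  2.26, -0.89,  0.17, -0.32]), np.float64(0.0), np.float64(0.0))
25 (array([ 0.28,  0.45,  2.29, -1.31,  0.17,  0.12]), np.float64(0.7), np.float64(2.3))
30 (array([ 0.29,  0.45,  2.28, -1.31,  0.19,  0.14]), np.float64(2.2), np.float64(7.0))
35 (array([ 0.31,  0.45,  2.28, -1.31,  0.22,  0.15]), np.float64(3.6), np.float64(11.8))
0 (array([ 0.14,  0.55,  1.79, -0.  ,  0.8 , -1.29]), np.float64(0.0), np.float64(0.0))
-20 (array([ 0.1 ,  0.69,  1.56,  0.09,  1.24, -1.37]), np.float64(0.0), np.float64(0.0))
-35 (array([ 0.08,  0.81,  1.4 ,  0.13,  1.54, -1.39]), np.float64(0.0), np.float64(0.0))
-50 (array([ 0.06,  0.93,  1.25,  0.16,  1.82, -1.4 ]), np.float64(0.0), np.float64(0.0))
[  0.    144.74  606.072   0.    421.154 277.364   6.39 ] [ 3.983 -4.885  2.051 -5.95
[... 1390 characters left out ...]
 np.float64(1.6))
30 (array([ 0.29,  0.53,  2.19, -1.31,  0.2 ,  0.14]), np.float64(1.8), np.float64(6.4))
35 (array([ 0.31,  0.53,  2.19, -1.31,  0.23,  0.16]), np.float64(3.2), np.float64(11.1))
0 (array([ 0.14,  0.59,  1.73, -0.  ,  0.83, -1.3 ]), np.float64(0.0), np.float64(0.0))
-20 (array([ 0.1 ,  0.74,  1.48,  0.08,  1.27, -1.37]), np.float64(0.0), np.float64(0.0))
-35 (array([ 0.07,  0.87,  1.29,  0.12,  1.58, -1.39]), np.float64(0.0), np.float64(0.0))
-50 (array([ 0.06,  1.02,  1.12,  0.16,  1.87, -1.4 ]), np.float64(0.0), np.float64(0.0))
[[ 0.137  0.788  0.6  ]
 [ 0.991 -0.105 -0.088]
 [-0.006  0.606 -0.795]] [[ 0.137  0.788  0.6  ]
 [ 0.991 -0.105 -0.088]
 [-0.006  0.606 -0.795]]
```

```bash
cat >> h.py <<'E'
Z90=R.from_euler('z',-90,degrees=True).as_matrix()
def sp(a,h=-9): return tilt(np.radians(h),np.radians(a))@Z90
E
python3 - <<'E'
from kin import *
np.set_printoptions(precision=2,suppress=True)
k=np.load("k.npy"); f=np.array([510.5,105,35]); M=sp(20)
pre=f-75*M[:,2]; w1=np.array([485,109,150.])
for P,N in((w1,sp(15)),(pre,M),(f,M)): print(P,ik(P,N,[.25,.4,2.2,-.5,.25,-.7],k))
plan([(w1,sp(15),9),(pre,M,2),(f,M,5)])
E
```

```text
[485. 109. 150.] (array([ 0.26,  0.27,  2.12, -0.21,  0.52, -0.98]), np.float64(2.929642751054232e-13), np.float64(1.256714929164647e-13))
[485.16 109.01 105.48] (array([ 0.29,  0.35,  2.2 , -0.5 ,  0.31, -0.67]), np.float64(4.108878867669137e-13), np.float64(6.398978918939524e-14))
[510.5 105.   35. ] (array([ 0.26,  0.53,  2.17, -0.86,  0.19, -0.32]), np.float64(1.637583825499688e-09), np.float64(1.1444945933292068e-09))
[[0.077, -0.089, 0.061], [0.0217, 0.0214, -0.1081]]
[[0.088, -0.073, 0.067], [0.0217, 0.0214, -0.1081]]
[[0.097, -0.055, 0.072], [0.0217, 0.0214, -0.1081]]
[[0.102, -0.035, 0.077], [0.0217, 0.0214, -0.1081]]
[[0.104, -0.015, 0.081], [0.0217, 0.0214, -0.1081]]
[[0.102, 0.005, 0.085], [0.0217, 0.0214, -0.1081]]
[[0.096, 0.025, 0.088], [0.0217, 0.0214, -0.1081]]
[[0.088, 0.044, 0.09], [0.0217, 0.0214, -0.1081]]
[[0.076, 0.061, 0.091], [0.0217, 0.0214, -0.1081]]
[[0.114, 0.0, 0.43], [-0.0, -0.0278, -0.0]]
[[0.132, 0.0, 0.425], [-0.0, -0.0278, -0.0]]
[[0.0, -0.0, 0.3], [0.0, 0.0, 0.0]]
[[0.0, -0.0, 0.3], [0.0, 0.0, 0.0]]
[[0.0, -0.0, 0.3], [0.0, 0.0, 0.0]]
[[0.0, -0.0, 0.3], [0.0, 0.0, 0.0]]
[[0.0, -0.0, 0.3], [0.0, 0.0, 0.0]]
```

Request:
apply_moves:
  targets:
    - [-0.4,[0.08,-0.09,0.06],[0.022,0.021,-0.108]]
    - [-0.4,[0.09,-0.07,0.07],[0.022,0.021,-0.108]]
    - [-0.4,[0.1,-0.05,0.07],[0.022,0.021,-0.108]]
    - [-0.4,[0.1,-0.04,0.08],[0.022,0.021,-0.108]]
    - [-0.4,[0.1,-0.02,0.08],[0.022,0.021,-0.108]]
    - [-0.4,[0.1,0,0.08],[0.022,0.021,-0.108]]
    - [-0.4,[0.1,0.02,0.09],[0.022,0.021,-0.108]]
    - [-0.4,[0.09,0.04,0.09],[0.022,0.021,-0.108]]

```text
t: 5.88
ee_pos: [493.5, 97.4, 165.3]
orientation: [0.883, 2.635, 0.162]
ft_force: [0.6, -0.4, -0.3]
width: 26.2
grasp_force: 0.0
```

Request:
apply_moves:
  targets:
    - [-0.4,[0.08,0.06,0.09],[0.022,0.021,-0.108]]
    - [-0.4,[0.11,0,0.43],[0,-0.028,0]]
    - [-0.4,[0.13,0,0.42],[0,-0.028,0]]
    - [-0.4,[0,0,0],[0,0,0]]

```text
t: 6.38
ee_pos: [497.1, 105.9, 117.0]
orientation: [0.662, 2.655, 0.056]
ft_force: [0.5, 0.0, -0.3]
width: 26.2
grasp_force: 0.0
```

Run:
```python
from kin import *
np.set_printoptions(precision=3,suppress=True)
p,M,o=tool(); print(p,o["qpos"],o["width"],o["t"]); print(M)
im,K,V=cam("wrist"); cv2.imwrite("pics/w3.png",im)
for l in("mug_mouth","mug"):
    print(l,[(q["xy"],q["score"],onz(K,V,q["xy"],61)) for q in ctrl.pinpoint(l,"wrist")])
f=np.array([510.5,105,35]); N=sp(20); plan([(f,N,6)])
```

```text
[497.126 105.899 117.02 ] [ 0.288  0.333  2.205 -0.633  0.284 -0.212] 26.212432772100648 6.375
[[-0.807  0.442  0.391]
 [ 0.459  0.887 -0.057]
 [-0.372  0.133 -0.918]]
mug_mouth [([225.0, 224.9], 0.77, array([496.55 ,  69.143,  61.   ]))]
mug [([272.0, 304.1], 0.71, array([586.607,  54.496,  61.   ]))]
[[0.073, -0.025, 0.272], [0.0018, 0.0063, -0.0356]]
[[0.072, -0.02, 0.273], [0.0018, 0.0063, -0.0356]]
[[0.07, -0.015, 0.274], [0.0018, 0.0063, -0.0356]]
[[0.068, -0.011, 0.274], [0.0018, 0.0063, -0.0356]]
[[0.066, -0.006, 0.275], [0.0018, 0.0063, -0.0356]]
[[0.064, -0.002, 0.276], [0.0018, 0.0063, -0.0356]]
```

View pics/w3.png

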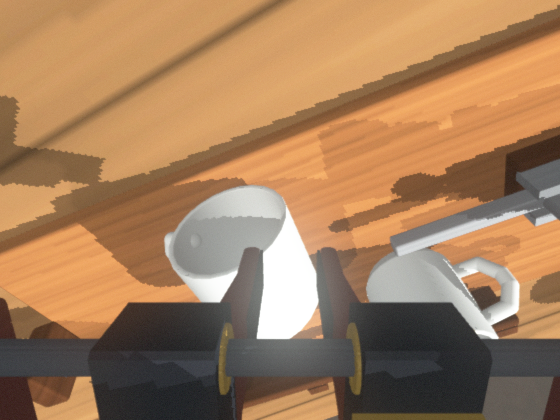

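The view shows the fingers straddling the left wall at about (290,250), but the tool yaw is 20° short. I correct that at the pre-grasp point first.

Run:
```python
from kin import *
f=np.array([510,105,35.]); N=sp(20); plan([(f-75*N[:,2],N,4)])
```

```text
[[0.091, -0.029, 0.033], [0.0027, 0.0095, -0.0533]]
[[0.093, -0.021, 0.034], [0.0027, 0.0095, -0.0533]]
[[0.094, -0.013, 0.036], [0.0027, 0.0095, -0.0533]]
[[0.094, -0.005, 0.037], [0.0027, 0.0095, -0.0533]]
```

Request:
apply_moves:
  targets:
    - [-0.4,[0.09,-0.03,0.03],[0.003,0.01,-0.053]]
    - [-0.4,[0.09,-0.02,0.03],[0.003,0.01,-0.053]]
    - [-0.4,[0.09,-0.01,0.04],[0.003,0.009,-0.053]]
    - [-0.4,[0.09,0,0.04],[0.003,0.009,-0.053]]
    - [-0.4,[0,0,0],[0,0,0]]

```text
t: 7.15
ee_pos: [485.5, 109.1, 105.8]
orientation: [0.224, 2.784, -0.04]
ft_force: [0.2, 0.2, 0.2]
width: 26.8
grasp_force: 0.0
```

Run:
```python
from kin import *
np.set_printoptions(precision=3,suppress=True)
p,M,o=tool(); print(p,o["qpos"],o["t"]); print(M)
f=np.array([510,105,35.]); N=sp(20); plan([(f,N,6)])
```

```text
[485.52  109.124 105.848] [ 0.29   0.349  2.196 -0.501  0.316 -0.664] 7.15
[[-0.927  0.16   0.338]
 [ 0.15   0.987 -0.055]
 [-0.342 -0.    -0.94 ]]
[[0.003, -0.0, 0.25], [-0.0002, 0.0, -0.0004]]
[[0.003, -0.001, 0.25], [-0.0002, 0.0, -0.0004]]
[[0.003, -0.001, 0.25], [-0.0002, 0.0, -0.0004]]
[[0.003, -0.001, 0.25], [-0.0002, 0.0, -0.0004]]
[[0.003, -0.001, 0.25], [-0.0002, 0.0, -0.0004]]
[[0.003, -0.001, 0.25], [-0.0002, 0.0, -0.0004]]
```

Request:
apply_moves:
  targets:
    - [-0.4,[0,0,0.3],[0,0,0]]
    - [-0.4,[0,0,0.3],[0,0,0]]
    - [-0.4,[0,0,0.3],[0,0,0]]
    - [-0.4,[0,0,0.3],[0,0,0]]
    - [-0.4,[0,0,0.3],[0,0,0]]
    - [-0.4,[0,0,0],[0,0,0]]
    - [-0.4,[0,0,0],[0,0,0]]

```text
t: 8.02
ee_pos: [510.3, 104.8, 35.0]
orientation: [0.224, 2.785, -0.041]
ft_force: [0.1, -0.1, 0.2]
width: 26.4
grasp_force: 0.1
```

Run:
```python
from kin import *
np.set_printoptions(precision=3,suppress=True)
p,M,o=tool(); print(p,o["qpos"],o["t"],o["ft_force"]); print(M)
im,K,V=cam("wrist"); im2=cam("side")[0]; cv2.imwrite("pics/w4.png",np.vstack([im[150:],im2[150:420]])) 
for l in("mug_mouth","mug"):
    print(l,[(q["xy"],q["score"],onz(K,V,q["xy"],61)) for q in ctrl.pinpoint(l,"wrist")])
```

```text
[510.257 104.789  34.994] [ 0.264  0.533  2.166 -0.864  0.188 -0.314] 8.025 [ 0.06  -0.118  0.199]
[[-0.928  0.16   0.337]
 [ 0.15   0.987 -0.056]
 [-0.342 -0.001 -0.94 ]]
mug_mouth [([200.1, 304.0], 0.63, array([497.973,  68.774,  61.   ]))]
mug []
```

View pics/w4.png

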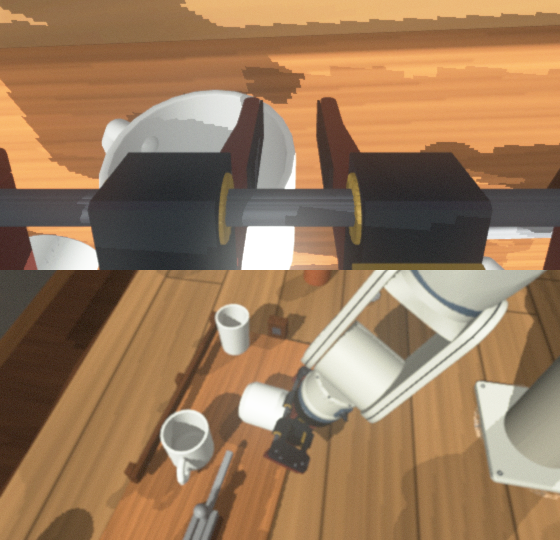

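The inner finger is in the bore and the outer one beside the left wall, with no contact force. I close the gripper now.

Request:
apply_moves:
  targets:
    - [-0.7,[0,0,0],[0,0,0]]
    - [-1,[0,0,0],[0,0,0]]
    - [-1,[0,0,0],[0,0,0]]
    - [-1,[0,0,0],[0,0,0]]

```text
t: 8.72
ee_pos: [510.6, 105.2, 35.0]
orientation: [0.222, 2.784, -0.041]
ft_force: [-1.4, 1.9, 6.3]
width: 11.7
grasp_force: 28.8
```

```bash
cat > arc.py <<'E'
from kin import *
import sys
np.set_printoptions(precision=3,suppress=True)
# tip about foot edge: pivot in tool frame fixed at grasp; a0 deg..a1 deg tilt
def arc(P,a0,a1,n,h=-9,drop=0,p=None,M=None):
    k=np.load("k.npy"); p0,M0,o=tool(); p=p0 if p is None else p; M=M0 if M is None else M
    w=[]; q=o["qpos"]; ax=np.array([-np.sin(np.radians(h)),np.cos(np.radians(h)),0])
    for i in range(1,n+1):
        Q=R.from_rotvec(np.radians((a0-a1)*i/n)*ax).as_matrix()
        x=P+Q@(p-P)+np.array([0,0,drop*i/n]); w.append((x,Q@M,1)); q,e,g=ik(x,Q@M,q,k)
        if i%4==0 or i==n: print(i,x,q,round(e,2),round(g,2))
    plan(w)
E
python3 - <<'E'
from arc import *
p,M,o=tool(); print(p,o["width"],o["grasp_force"],o["ft_force"],o["moment"])
P=np.array([586.8,54,20.]); arc(P,20,-50,14)
E
```

```text
[510.636 105.218  34.951] 11.716907171075118 28.753009823522007 [-1.429  1.873  6.258] [-0.523 -0.044 -0.006]
4 [520.645 103.633  62.518] [ 0.175  0.532  1.928 -0.003  0.682 -1.235] 0.0 0.0
8 [539.362 100.668  84.958] [ 0.112  0.654  1.654  0.097  1.173 -1.353] 0.0 0.0
12 [564.531  96.682  99.562] [ 0.071  0.842  1.365  0.144  1.619 -1.386] 0.0 0.0
14 [578.607  94.453 103.332] [ 0.057  0.95   1.22   0.167  1.829 -1.388] 0.0 0.0
[[-0.08, -0.0, -0.124], [0.0001, 0.0556, -0.0001]]
[[-0.08, -0.0, -0.124], [0.0001, 0.0556, -0.0001]]
[[-0.08, -0.0, -0.124], [0.0001, 0.0556, -0.0001]]
[[-0.08, -0.0, -0.124], [0.0001, 0.0556, -0.0001]]
[[-0.08, -0.0, -0.124], [0.0001, 0.0556, -0.0001]]
[[-0.08, -0.0, -0.124], [0.0001, 0.0556, -0.0001]]
[[-0.08, -0.0, -0.124], [0.0001, 0.0556, -0.0001]]
[[-0.08, -0.0, -0.124], [0.0001, 0.0556, -0.0001]]
[[-0.08, -0.0, -0.124], [0.0001, 0.0556, -0.0001]]
[[-0.08, -0.0, -0.124], [0.0001, 0.0556, -0.0001]]
[[-0.08, -0.0, -0.124], [0.0001, 0.0556, -0.0001]]
[[-0.08, -0.0, -0.124], [0.0001, 0.0556, -0.0001]]
[[-0.08, -0.0, -0.124], [0.0001, 0.0556, -0.0001]]
[[-0.08, -0.0, -0.124], [0.0001, 0.0556, -0.0001]]
```

```bash
cat >> arc.py <<'E'
def tip(p0,M0,ph0,phs,c=7,press=0.,h=-9,P=np.array([586.8,54,20.])):
    """p0,M0: pose at mug angle 0; print rows from the measured pose through the angles phs"""
    ax=np.array([-np.sin(np.radians(h)),np.cos(np.radians(h)),0]); w=[]
    for f in phs:
        Q=R.from_rotvec(np.radians(f)*ax).as_matrix(); s=np.radians(f)
        w.append((P+Q@(p0-P)-[0,0,min(c*np.sin(s),7*np.cos(s))+press],Q@M0,1))
    print([np.round(x[0],1) for x in w]); plan(w)
E
python3 - <<'E'
from arc import *
p,M,o=tool(); np.savez("g.npz",p=p,M=M); tip(p,M,0,range(5,75,5))
E
```

```text
[array([512.2, 105. ,  41.5]), array([514.4, 104.6,  48. ]), array([517.3, 104.2,  54.2]), array([520.6, 103.6,  60.1]), array([524.6, 103. ,  65.8]), array([529. , 102.3,  71.1]), array([534. , 101.5,  76. ]), array([539.4, 100.7,  80.5]), array([545.2,  99.8,  84.5]), array([551.3,  98.8,  88.9]), array([557.8,  97.7,  92.7]), array([564.5,  96.7,  96.1]), array([571.5,  95.6,  98.8]), array([578.6,  94.5, 100.9])]
[[-0.076, -0.0, -0.113], [0.0001, 0.0556, -0.0001]]
[[-0.077, -0.0, -0.112], [0.0001, 0.0556, -0.0001]]
[[-0.078, -0.0, -0.112], [0.0001, 0.0556, -0.0001]]
[[-0.079, -0.0, -0.113], [0.0001, 0.0556, -0.0001]]
[[-0.08, -0.0, -0.113], [0.0001, 0.0556, -0.0001]]
[[-0.081, -0.0, -0.113], [0.0001, 0.0556, -0.0001]]
[[-0.082, -0.0, -0.114], [0.0001, 0.0556, -0.0001]]
[[-0.082, -0.0, -0.115], [0.0001, 0.0556, -0.0001]]
[[-0.083, -0.0, -0.116], [0.0001, 0.0556, -0.0001]]
[[-0.076, -0.0, -0.132], [0.0001, 0.0556, -0.0001]]
[[-0.075, -0.0, -0.133], [0.0001, 0.0556, -0.0001]]
[[-0.074, -0.0, -0.133], [0.0001, 0.0556, -0.0001]]
[[-0.073, -0.0, -0.132], [0.0001, 0.0556, -0.0001]]
[[-0.072, -0.0, -0.132], [0.0001, 0.0556, -0.0001]]
```

Request:
apply_moves:
  targets:
    - [-1,[-0.076,0,-0.112],[0,0.055,0]]
    - [-1,[-0.077,0,-0.112],[0,0.056,0]]
    - [-1,[-0.078,0,-0.112],[0,0.055,0]]
    - [-1,[-0.079,0,-0.112],[0,0.056,0]]
    - [-1,[0,0,0],[0,0,0]]

```text
t: 9.35
ee_pos: [521.7, 97.9, 56.3]
orientation: [0.259, 3.063, -0.036]
ft_force: [0.4, -0.4, 5.1]
width: 9.3
grasp_force: 32.1
```

Run:
```python
from arc import *
p,M,o=tool(); print(p,o["width"],o["grasp_force"],o["ft_force"],o["moment"],o["t"]); print(M[:,2])
g=np.load("g.npz"); tip(g["p"],g["M"],0,[25,30,35,40])
```

```text
[521.746  97.939  56.332] 9.254553941036075 32.097371101845056 [ 0.442 -0.404  5.069] [-0.424 -0.31  -0.   ] 9.35
[ 0.065 -0.029 -0.997]
[array([524.6, 103. ,  65.8]), array([529. , 102.3,  71.1]), array([534. , 101.5,  76. ]), array([539.4, 100.7,  80.5])]
[[-0.052, 0.106, -0.188], [-0.0102, 0.0989, -0.0071]]
[[-0.081, -0.0, -0.113], [0.0001, 0.0556, -0.0001]]
[[-0.082, -0.0, -0.114], [0.0001, 0.0556, -0.0001]]
[[-0.082, -0.0, -0.115], [0.0001, 0.0556, -0.0001]]
```

Request:
apply_moves:
  targets:
    - [-1,[0,0,0],[0,0,0]]
    - [-1,[0,0,0],[0,0,0]]

```text
t: 9.6
ee_pos: [520.1, 97.8, 55.7]
orientation: [0.256, 3.065, -0.038]
ft_force: [2.6, -3.3, 4.7]
width: 9.6
grasp_force: 33.2
```

Run:
```python
from arc import *
p,M,o=tool(); print(p,o["qpos"],o["width"],o["grasp_force"],o["ft_force"],o["moment"],o["t"]); print(M[:,2])
im=cam("wrist")[0]; im2=cam("side")[0]; cv2.imwrite("pics/w5.png",np.vstack([im[150:],im2[150:420]])) 
g=np.load("g.npz"); tip(g["p"],g["M"],0,[25,30,35,40])
```

```text
[520.057  97.794  55.657] [ 0.188  0.527  1.972 -0.075  0.587 -1.155] 9.581161227288531 33.23446976108244 [ 2.633 -3.35   4.718] [-0.978 -1.021 -0.025] 9.6
[ 0.064 -0.03  -0.998]
[array([524.6, 103. ,  65.8]), array([529. , 102.3,  71.1]), array([534. , 101.5,  76. ]), array([539.4, 100.7,  80.5])]
[[-0.087, 0.113, -0.2], [-0.0109, 0.0979, -0.0059]]
[[-0.081, -0.0, -0.113], [0.0001, 0.0556, -0.0001]]
[[-0.082, -0.0, -0.114], [0.0001, 0.0556, -0.0001]]
[[-0.082, -0.0, -0.115], [0.0001, 0.0556, -0.0001]]
```

View pics/w5.png

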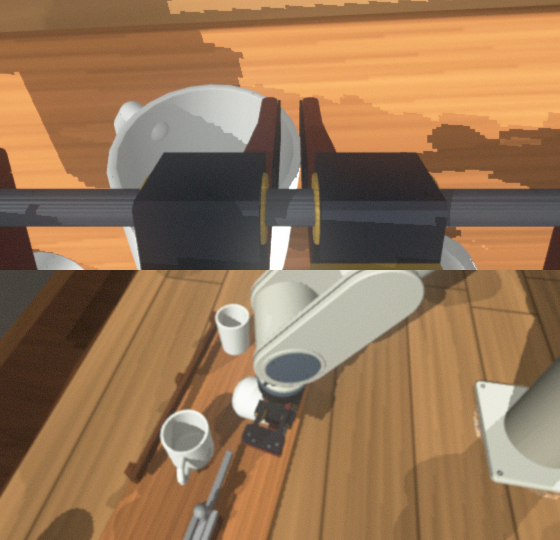

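The mug is gripped and tilted about 16°, and its foot is pressing lightly on the board. The arm lagged near the wrist singularity, so I continue from the measured pose.

```bash
cat >> arc.py <<'E'
def tip2(phs,h=-9,P=np.array([588,54,20.]),c=7,extra=0.):
    p,M,o=tool(); print(p,o["width"],o["grasp_force"],o["ft_force"],o["moment"],o["t"])
    ph0=20-np.degrees(np.arctan2(M[0,2],-M[2,2])); print("phi",ph0)
    ax=np.array([-np.sin(np.radians(h)),np.cos(np.radians(h)),0]); w=[]
    low=lambda f:min(c*np.sin(np.radians(f)),7*np.cos(np.radians(f)))
    for i,f in enumerate(phs):
        Q=R.from_rotvec(np.radians(f-ph0)*ax).as_matrix()
        w.append((P+Q@(p-P)-[0,0,low(f)-low(ph0)-extra*(i+1)/len(phs)],Q@M,1))
    print([np.round(x[0],1) for x in w]); plan(w)
E
python3 - <<'E'
from arc import *
tip2([20,24,28,32,36,40,44])
E
```

```text
[519.995  97.848  55.632] 9.19800986504233 33.37744317774195 [ 2.49  -2.326  5.06 ] [-0.974 -1.039  0.012] 9.7
phi 16.388483754443932
[array([522.4,  97.5,  59.8]), array([525.3,  97. ,  64.3]), array([528.6,  96.5,  68.5]), array([532.2,  95.9,  72.5]), array([536. ,  95.3,  76.3]), array([540.2,  94.6,  79.8]), array([544.6,  93.9,  83. ])]
[[-0.053, -0.001, -0.08], [0.0004, 0.0401, -0.0008]]
[[-0.06, -0.001, -0.089], [0.0004, 0.0444, -0.0009]]
[[-0.061, -0.001, -0.089], [0.0004, 0.0444, -0.0009]]
[[-0.061, -0.001, -0.089], [0.0004, 0.0444, -0.0009]]
[[-0.062, -0.001, -0.09], [0.0004, 0.0444, -0.0009]]
[[-0.062, -0.001, -0.09], [0.0004, 0.0444, -0.0009]]
[[-0.062, -0.001, -0.091], [0.0004, 0.0444, -0.0009]]
```

Request:
apply_moves:
  targets:
    - [-1,[-0.053,0,-0.08],[0,0.04,0]]
    - [-1,[-0.06,0,-0.09],[0,0.044,0]]
    - [-1,[-0.06,0,-0.09],[0,0.044,0]]
    - [-1,[-0.06,0,-0.09],[0,0.044,0]]
    - [-1,[-0.062,0,-0.09],[0,0.044,0]]
    - [-1,[-0.062,0,-0.09],[0,0.044,0]]
    - [-1,[-0.062,0,-0.09],[0,0.044,0]]
    - [-1,[0,0,0],[0,0,0]]

```text
t: 10.7
ee_pos: [543.6, 95.5, 83.8]
orientation: [-0.235, -2.715, -0.024]
ft_force: [-1.8, 3.2, 16.2]
width: 9.4
grasp_force: 37.7
```

Run:
```python
from arc import *
tip2([48,52,56,60,64,67,70])
im=cam("wrist")[0]; im2=cam("side")[0]; cv2.imwrite("pics/w6.png",np.vstack([im[150:],im2[150:420]]))
```

```text
[543.57   95.472  83.824] 9.440866260062222 37.674931374785956 [-1.768  3.163 16.163] [ 0.202  0.656 -0.173] 10.7
phi 43.698793356451546
[array([548.4,  94.7,  87.6]), array([553.2,  93.9,  91. ]), array([558.1,  93.2,  94. ]), array([563.3,  92.4,  96.7]), array([568.5,  91.5,  99.1]), array([572.6,  90.9, 100.6]), array([576.7,  90.2, 102. ])]
[[-0.06, -0.0, -0.108], [0.0009, 0.0478, -0.0006]]
[[-0.053, -0.0, -0.105], [0.0008, 0.0444, -0.0005]]
[[-0.052, -0.0, -0.105], [0.0008, 0.0444, -0.0005]]
[[-0.052, -0.0, -0.105], [0.0008, 0.0444, -0.0005]]
[[-0.051, -0.0, -0.105], [0.0008, 0.0444, -0.0005]]
[[-0.037, -0.0, -0.079], [0.0006, 0.0333, -0.0004]]
[[-0.037, -0.0, -0.079], [0.0006, 0.0333, -0.0004]]
```

View pics/w6.png

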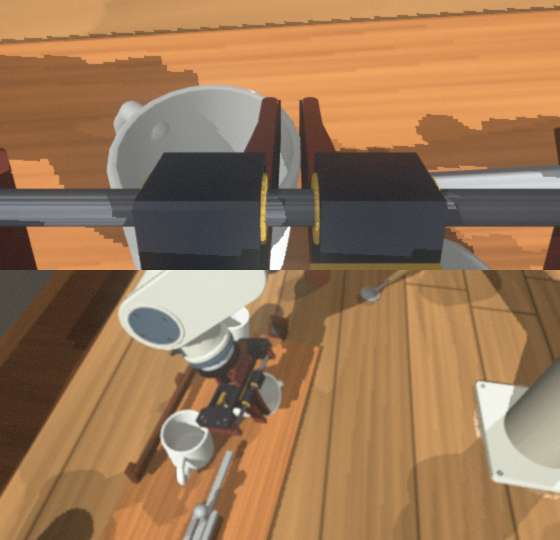

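Request:
apply_moves:
  targets:
    - [-1,[-0.06,0,-0.114],[0,0.048,0]]
    - [-1,[-0.055,0,-0.11],[0,0.044,0]]
    - [-1,[-0.054,0,-0.11],[0,0.044,0]]
    - [-1,[-0.054,0,-0.11],[0,0.044,0]]
    - [-1,[-0.052,0,-0.107],[0,0.044,0]]
    - [-1,[-0.025,0,-0.053],[0,0.022,0]]
    - [-1,[0,0,0],[0,0,0]]

```text
t: 11.68
ee_pos: [571.1, 91.5, 101.6]
orientation: [-0.205, -2.328, -0.063]
ft_force: [-1.4, 4.5, 14.4]
width: 8.8
grasp_force: 30.5
```

Run:
```python
from arc import *
tip2([70,74])
C={n:cam(n)[1:] for n in("side","top")}
for l in("mug","mug_mouth","left_mug"):
    for n in C: print(l,n,[(np.round(q["xy"]),round(q["score"],2)) for q in ctrl.pinpoint(l,n)[:2]])
```

```text
[571.149  91.525 101.649] 8.800026241546032 30.45556218290585 [-1.433  4.462 14.379] [ 0.605  1.426 -0.491] 11.675
phi 65.83066021218919
[array([577.1,  90.6, 103.5]), array([582.8,  89.7, 105. ])]
[[-0.056, 0.001, -0.113], [0.001, 0.0463, -0.0002]]
[[-0.053, 0.001, -0.108], [0.0009, 0.0444, -0.0002]]
mug side [(array([236., 277.]), 0.96)]
mug top [(array([210., 190.]), 0.55)]
mug_mouth side [(array([247., 269.]), 0.8)]
mug_mouth top [(array([196., 201.]), 0.69)]
left_mug side [(array([190., 337.]), 0.66)]
left_mug top [(array([398., 256.]), 0.42)]
```

Run:
```python
from arc import *
p,M,o=tool(); P=np.array([588,54,20.]); h=-9
ax=np.array([-np.sin(np.radians(h)),np.cos(np.radians(h)),0])
Q=R.from_rotvec(np.radians(7)*ax).as_matrix(); x=P+Q@(p-P)+[0,0,.5]
F=np.array([np.cos(np.radians(h)),np.sin(np.radians(h)),0])
N=Q@M; plan([(x,N,2),(x+12*F+[0,0,-.6],N,3),(x+25*F+[0,0,-2.5],N,3)])
print(x,ik(x+25*F,N,o["qpos"],np.load("k.npy")))
```

```text
[[-0.051, 0.001, -0.091], [0.0008, 0.0389, -0.0002]]
[[-0.045, 0.0, -0.094], [0.0008, 0.0389, -0.0002]]
[[-0.051, 0.001, -0.062], [0.0, 0.0, 0.0]]
[[-0.051, 0.001, -0.062], [0.0, 0.0, 0.0]]
[[-0.051, 0.001, -0.062], [0.0, 0.0, 0.0]]
[[-0.062, 0.001, -0.062], [0.0, 0.0, 0.0]]
[[-0.062, 0.001, -0.062], [0.0, 0.0, 0.0]]
[[-0.062, 0.001, -0.062], [0.0, 0.0, 0.0]]
[580.912  89.796 104.403] (array([ 0.043,  1.015,  1.104,  0.166,  1.935, -1.369]), np.float64(1.6140428288623166e-13), np.float64(3.5884687150616565e-14))
```

Request:
apply_moves:
  targets:
    - [-1,[-0.05,0,-0.091],[0,0.039,0]]
    - [-1,[-0.045,0,-0.094],[0,0.039,0]]
    - [-1,[-0.051,0,-0.062],[0,0,0]]
    - [-1,[-0.051,0,-0.062],[0,0,0]]
    - [-1,[-0.051,0,-0.062],[0,0,0]]
    - [-1,[-0.062,0,-0.062],[0,0,0]]
    - [-1,[-0.062,0,-0.062],[0,0,0]]
    - [-1,[-0.062,0,-0.062],[0,0,0]]

```text
t: 13.08
ee_pos: [605.9, 85.1, 102.4]
orientation: [-0.196, -2.207, -0.072]
ft_force: [0.2, 1.9, 11.6]
width: 6.7
grasp_force: 30.3
```

Run:
```python
from arc import *
p,M,o=tool(); print(p,o["ft_force"],o["moment"],o["grasp_force"],o["t"])
C={n:cam(n) for n in("side","top")}
a=C["side"][0][170:370,160:400];b=C["top"][0][120:280,120:340]
cv2.imwrite("pics/c7.png",np.vstack([cv2.resize(a,(480,400)),cv2.resize(b[:,:],(480,349))])[:600])
for l in("mug","mug_mouth"):
    r=[ctrl.pinpoint(l,n) for n in C]; print([(np.round(q[0]["xy"]),round(q[0]["score"],2)) for q in r if q])
    if all(r): print(tri([ray(*C[n][1:],q[0]["xy"]) for n,q in zip(C,r)]))
```

```text
[605.866  85.085 102.42 ] [ 0.188  1.927 11.625] [ 0.412  1.554 -0.215] 30.285243185644504 13.075
[(array([236., 278.]), 0.76), (array([211., 196.]), 0.88)]
(array([613.592,  35.662,  27.896]), [np.float64(2.0606216400470148), np.float64(2.0606216400468296)])
[(array([233., 260.]), 0.95), (array([200., 189.]), 0.71)]
(array([609.106,  47.296, 118.415]), [np.float64(1.297387553099192), np.float64(1.2973875530992298)])
```

View pics/c7.png

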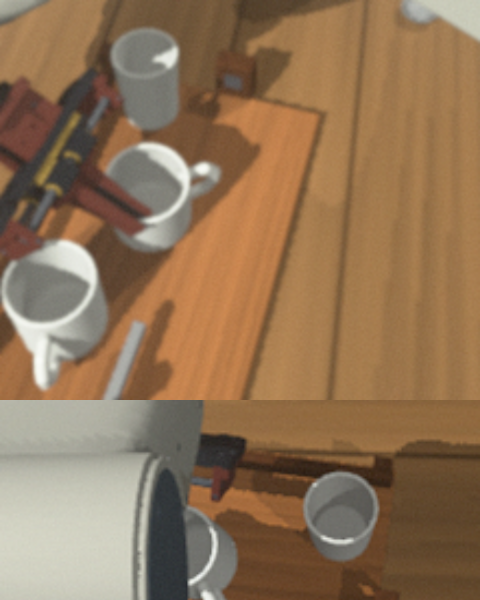

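Request:
apply_moves:
  targets:
    - [-0.75,[0,0,0],[0,0,0]]
    - [-0.65,[0,0,0],[0,0,0]]
    - [-0.55,[0,0,0],[0,0,0]]
    - [-0.55,[0,0,0],[0,0,0]]
    - [-0.55,[0,0,0],[0,0,0]]
    - [-0.55,[0,0,0],[0,0,0]]

```text
t: 14.12
ee_pos: [607.3, 83.8, 100.5]
orientation: [-0.197, -2.212, -0.071]
ft_force: [-0.7, -1.3, 0.1]
width: 20.0
grasp_force: 0.6
```

Run:
```python
from arc import *
p,M,o=tool(); print(p,M,o["ft_force"],o["width"],o["t"])
C={n:cam(n) for n in("side","top")}
for l in("mug","mug_mouth"):
    r=[ctrl.pinpoint(l,n) for n in C]; print([(np.round(q[0]["xy"]),round(q[0]["score"],2)) for q in r if q])
    if all(r): print(tri([ray(*C[n][1:],q[0]["xy"]) for n,q in zip(C,r)]))
    for n,q,z in zip(C,r,(20,20) if l=="mug" else (112,112)): print(onz(*C[n][1:],q[0]["xy"],z) if q else None)
```

```text
[607.257  83.841 100.491] [[-0.594  0.167 -0.787]
 [ 0.116  0.986  0.122]
 [ 0.796 -0.019 -0.605]] [-0.653 -1.272  0.144] 19.998411045522445 14.125
[(array([235., 276.]), 0.78), (array([212., 195.]), 0.91)]
(array([616.055,  32.735,  32.106]), [np.float64(1.8883443600883574), np.float64(1.888344360088252)])
[620.713  25.895  20.   ]
[616.694  34.424  20.   ]
[(array([233., 256.]), 0.92), (array([202., 188.]), 0.73)]
(array([610.864,  41.895, 121.847]), [np.float64(1.1702606181309576), np.float64(1.1702606181308617)])
[614.512  35.707 112.   ]
[611.91   43.509 112.   ]
```

Request:
apply_moves:
  targets:
    - [-0.55,[0,-0.06,0],[0,0,0]]
    - [-0.55,[0,-0.05,0],[0,0,0]]
    - [-0.55,[0,0,-0.15],[0,0,0]]
    - [-0.55,[0,0,-0.3],[0,0,0]]
    - [-0.55,[0,0,-0.5],[0,0,0]]
    - [-0.55,[0,0,-0.6],[0,0,0]]
    - [-0.55,[0,0,-0.5],[0,0,0]]
    - [-0.55,[0,0,0],[0,0,0]]

```text
t: 15.42
ee_pos: [688.5, 65.8, 163.8]
orientation: [-0.197, -2.216, -0.072]
ft_force: [-0.8, -0.7, -0.5]
width: 19.8
grasp_force: 0.0
```

Run:
```python
from arc import *
p,M,o=tool(); print(p,M,o["ft_force"],o["width"],o["t"],o["qpos"])
C={n:cam(n) for n in("side","top","wrist")}
v=np.load("lane.npy"); c,s=np.cos(v[2]),np.sin(v[2])
def toL(X): d=X-np.array([v[0],v[1],0]); return np.array([c*d[0]+s*d[1],-s*d[0]+c*d[1],X[2]])
for l,z in(("mug",20),("mug_mouth",112),("left_mug",20),("tumbler",20)):
    for n in C:
        r=ctrl.pinpoint(l,n)
        if r: X=onz(*C[n][1:],r[0]["xy"],z); print(l,n,round(r[0]["score"],2),X,toL(X))
cv2.imwrite("pics/s8.png",np.hstack([C["side"][0][150:420,130:420],C["top"][0][80:350,100:400]]))
```

```text
[688.509  65.796 163.77 ] [[-0.597  0.168 -0.785]
 [ 0.116  0.986  0.122]
 [ 0.794 -0.018 -0.608]] [-0.803 -0.66  -0.454] 19.80696102631505 15.425 [ 0.017  1.078  0.814  0.163  2.154 -1.352]
mug side 0.65 [620.905  34.698  20.   ] [-19.843  -6.917  20.   ]
mug top 0.65 [616.312  40.103  20.   ] [-24.925  -1.969  20.   ]
mug wrist 0.95 [621.884  35.629  20.   ] [-18.957  -5.898  20.   ]
mug_mouth side 0.58 [617.538  33.925 112.   ] [-23.123  -8.004 112.   ]
mug_mouth wrist 0.65 [620.287  37.912 112.   ] [-20.761  -3.776 112.   ]
left_mug side 0.61 [680.196 160.308  20.   ] [ 27.349 123.721  20.   ]
left_mug wrist 0.76 [671.349 158.406  20.   ] [ 18.72  120.994  20.   ]
tumbler side 0.72 [ 651.478 -109.333   20.   ] [  24.163 -147.427   20.   ]
tumbler top 0.69 [ 660.858 -106.981   20.   ] [  33.28  -144.202   20.   ]
tumbler wrist 0.8 [ 650.798 -110.402   20.   ] [  23.587 -148.555   20.   ]
```

View pics/s8.png

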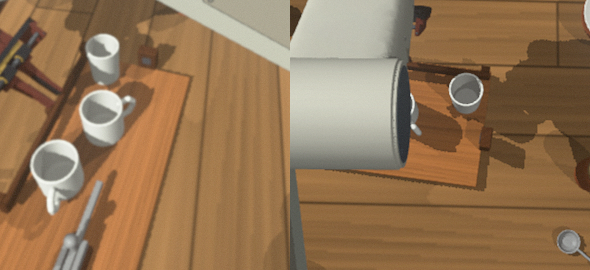

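The mug stands at lane (-20, -5) between the untouched neighbours, with its handle to the front right. Next I push it back about 45 mm with closed fingers, low on its front.

```bash
cat >> arc.py <<'E'
v=np.load("lane.npy")
def W(x,y,z): c,s=np.cos(v[2]),np.sin(v[2]); return np.array([v[0]+c*x-s*y,v[1]+s*x+c*y,z])
def toL(X): c,s=np.cos(v[2]),np.sin(v[2]); d=X-np.array([v[0],v[1],0]); return np.array([c*d[0]+s*d[1],-s*d[0]+c*d[1],X[2]])
LY=np.degrees(v[2])
E
python3 - <<'E'
from arc import *
p,M,o=tool(); N=sp(0,LY); k=np.load("k.npy")
A=W(-95,-6,185);B=W(-95,-6,50);D=W(-40,-6,50)
for x in(A,B,D): print(x,ik(x,N,[.1,.5,1.8,0,.8,-1.3],k))
plan([(A,N,8),(B,N,4)])
E
```

```text
[546.17   42.692 185.   ] (array([ 0.056,  0.359,  1.831, -0.   ,  0.951, -1.42 ]), np.float64(9.648030796678844e-10), np.float64(9.866108611717895e-10))
[546.17   42.692  50.   ] (array([ 0.056,  0.571,  1.893, -0.   ,  0.677, -1.42 ]), np.float64(4.441774203096276e-08), np.float64(4.050100906277365e-08))
[600.925  37.51   50.   ] (array([ 0.043,  0.626,  1.77 , -0.   ,  0.745, -1.434]), np.float64(5.378508139790804e-12), np.float64(1.8070872684911322e-12))
[[0.247, -0.117, 0.237], [0.0013, -0.0733, -0.0061]]
[[0.273, -0.114, 0.207], [0.0013, -0.0733, -0.0061]]
[[0.296, -0.111, 0.174], [0.0013, -0.0733, -0.0061]]
[[0.315, -0.108, 0.139], [0.0013, -0.0733, -0.0061]]
[[0.33, -0.105, 0.102], [0.0013, -0.0733, -0.0061]]
[[0.341, -0.101, 0.064], [0.0013, -0.0733, -0.0061]]
[[0.347, -0.098, 0.024], [0.0013, -0.0733, -0.0061]]
[[0.348, -0.094, -0.016], [0.0013, -0.0733, -0.0061]]
[[0.0, 0.0, 0.675], [0.0, 0.0, 0.0]]
[[0.0, 0.0, 0.675], [0.0, 0.0, 0.0]]
[[0.0, 0.0, 0.675], [0.0, 0.0, 0.0]]
[[0.0, 0.0, 0.675], [0.0, 0.0, 0.0]]
```

Request:
apply_moves:
  targets:
    - [-1,[0.25,-0.12,0.24],[0,-0.073,-0.006]]
    - [-1,[0.27,-0.11,0.21],[0,-0.073,-0.006]]
    - [-1,[0.3,-0.11,0.17],[0,-0.073,-0.006]]
    - [-1,[0.31,-0.11,0.14],[0,-0.073,-0.006]]
    - [-1,[0.33,-0.11,0.1],[0,-0.073,-0.006]]
    - [-1,[0.34,-0.1,0.06],[0,-0.073,-0.006]]
    - [-1,[0.35,-0.1,0.02],[0,-0.073,-0.006]]
    - [-1,[0.35,-0.09,-0.02],[0,-0.073,-0.006]]

```text
t: 17.18
ee_pos: [545.8, 43.1, 186.4]
orientation: [0.161, 3.135, 0.021]
ft_force: [0.4, -0.2, 0.3]
width: 0.5
grasp_force: 0.0
```

Run:
```python
from arc import *
p,M,o=tool(); print(p,M,o["ft_force"],o["width"],o["t"])
N=sp(0,LY)
C={n:cam(n) for n in("side","top","wrist")}
for l,z in(("mug",20),("mug_mouth",112),("left_mug",20),("tumbler",20)):
    for n in C:
        r=ctrl.pinpoint(l,n)
        if r: X=onz(*C[n][1:],r[0]["xy"],z); print(l,n,round(r[0]["score"],2),toL(X))
plan([(W(-95,-6,50),N,4)])
```

```text
[545.787  43.148 186.433] [[-0.995  0.102  0.003]
 [ 0.102  0.995  0.013]
 [-0.002  0.014 -1.   ]] [ 0.358 -0.213  0.302] 0.46740868520755224 17.175
mug side 0.69 [-26.044  -3.204  20.   ]
mug top 0.88 [-26.04   -0.524  20.   ]
mug wrist 0.93 [-20.797  -3.961  20.   ]
mug_mouth side 0.62 [-17.628  -6.263 112.   ]
mug_mouth top 0.84 [-24.052  -5.928 112.   ]
left_mug side 0.92 [ 22.077 125.336  20.   ]
left_mug wrist 0.8 [ 15.86  120.075  20.   ]
tumbler side 0.82 [  29.345 -154.374   20.   ]
tumbler top 0.59 [  32.103 -140.407   20.   ]
tumbler wrist 0.78 [  26.916 -146.7     20.   ]
[[-0.003, -0.011, 0.677], [0.0021, -0.0006, -0.0014]]
[[-0.002, -0.009, 0.677], [0.0021, -0.0006, -0.0014]]
[[-0.002, -0.007, 0.677], [0.0021, -0.0006, -0.0014]]
[[-0.001, -0.005, 0.677], [0.0021, -0.0006, -0.0014]]
```

Request:
apply_moves:
  targets:
    - [-1,[0,-0.01,0.68],[0.002,0,-0.001]]
    - [-1,[0,-0.01,0.68],[0.002,0,-0.001]]
    - [-1,[0,0,0.68],[0.002,0,-0.001]]
    - [-1,[0,0,0.68],[0.002,0,-0.001]]
    - [-1,[-0.2,0,0],[0,0,0]]
    - [-1,[-0.16,0,0],[0,0,0]]
    - [-1,[-0.12,0,0],[0,0,0]]
    - [-1,[-0.12,0,0],[0,0,0]]

```text
t: 18.92
ee_pos: [576.1, 40.5, 50.5]
orientation: [-0.152, -3.135, -0.002]
ft_force: [-2.8, 0.1, 2.2]
width: 0.6
grasp_force: 1.3
```

Request:
apply_moves:
  targets:
    - [-1,[-0.1,0,0],[0,0,0]]
    - [-1,[-0.1,0,0],[0,0,0]]
    - [-1,[-0.1,0,0],[0,0,0]]
    - [-1,[-0.1,0,0],[0,0,0]]
    - [-1,[-0.1,0,0],[0,0,0]]
    - [-1,[0,0,0],[0,0,0]]

```text
t: 19.68
ee_pos: [601.2, 38.1, 49.4]
orientation: [-0.152, -3.136, -0.002]
ft_force: [0.6, -0.7, -0.5]
width: 0.5
grasp_force: 0.0
```

Run:
```python
from arc import *
p,M,o=tool(); print(p,toL(p),o["ft_force"],o["t"])
C={n:cam(n) for n in("side","top","wrist")}
for l,z in(("mug",20),("mug_mouth",112)):
    for n in C:
        r=ctrl.pinpoint(l,n)
        if r: X=onz(*C[n][1:],r[0]["xy"],z); print(l,n,round(r[0]["score"],2),toL(X))
```

```text
[601.233  38.067  49.413] [-39.746  -5.416  49.413] [ 0.564 -0.719 -0.519] 19.675
mug side 0.56 [12.806 -4.171 20.   ]
mug top 0.45 [11.536 -2.342 20.   ]
mug wrist 0.86 [13.642 -3.325 20.   ]
mug_mouth side 0.64 [  9.038  -3.47  112.   ]
mug_mouth wrist 0.6 [-49.072  60.165 112.   ]
```

Request:
apply_moves:
  targets:
    - [-1,[-0.08,0,0],[0,0,0]]
    - [-1,[-0.08,0,0],[0,0,0]]
    - [-1,[-0.08,0,0],[0,0,0]]
    - [-1,[0,0,0],[0,0,0]]
    - [-1,[0.2,0,0],[0,0,0]]
    - [-1,[0.4,0,0],[0,0,0]]
    - [-1,[0.4,0,0],[0,0,0]]
    - [-1,[0,0,0],[0,0,0]]

```text
t: 21.12
ee_pos: [560.9, 41.9, 49.5]
orientation: [-0.151, -3.133, -0.001]
ft_force: [0.9, 0.0, -0.2]
width: 0.7
grasp_force: 0.0
```

Run:
```python
from arc import *
p,M,o=tool(); print(p,toL(p),o["ft_force"],o["t"],o["qpos"])
C={n:cam(n) for n in("side","top","wrist")}
for l,z in(("mug",20),("mug_mouth",112),("left_mug",20),("tumbler",20),("bar_knob",75),("keeper",50)):
    for n in C:
        r=ctrl.pinpoint(l,n)
        if r: X=onz(*C[n][1:],r[0]["xy"],z); print(l,n,round(r[0]["score"],2),toL(X))
N=sp(0,LY);k=np.load("k.npy")
plan([(W(-75,-6,190),N,4),(W(-60,280,190),N,8),(W(-60,280,80),N,3)])
q=o["qpos"]
for y in(280,230,100,0,-60): 
    q,e,g=ik(W(-60,y,80),N,q,k); print(y,q,e,g)
```

```text
[560.851  41.885  49.499] [-80.307  -5.42   49.499] [ 0.888  0.038 -0.247] 21.125 [ 0.053  0.588  1.858  0.002  0.701 -1.423]
mug side 0.84 [24.427 -9.019 20.   ]
mug top 0.97 [26.142 -2.741 20.   ]
mug wrist 0.67 [24.754 -4.529 20.   ]
mug_mouth side 0.76 [ 26.37  -6.88 112.  ]
mug_mouth top 0.7 [ 27.303  -3.938 112.   ]
left_mug side 0.66 [ 21.514 130.86   20.   ]
left_mug wrist 0.78 [ 18.244 121.432  20.   ]
tumbler side 0.62 [  29.017 -144.255   20.   ]
tumbler top 0.83 [  28.427 -145.485   20.   ]
tumbler wrist 0.63 [  25.196 -144.206   20.   ]
bar_knob side 0.58 [-55.215 231.183  75.   ]
bar_knob top 0.79 [-61.872 233.876  75.   ]
keeper side 0.81 [ -58.689 -191.708   50.   ]
keeper top 0.58 [ -61.579 -186.502   50.   ]
[[-0.016, -0.003, -0.702], [0.0001, -0.0005, -0.0004]]
[[-0.016, -0.003, -0.702], [0.0001, -0.0005, -0.0004]]
[[-0.017, -0.003, -0.702], [0.0001, -0.0005, -0.0004]]
[[-0.018, -0.003, -0.702], [0.0001, -0.0005, -0.0004]]
[[-0.037, 0.715, 0.0], [0.0, 0.0, 0.0]]
[[-0.037, 0.715, 0.0], [0.0, 0.0, 0.0]]
[[-0.037, 0.715, 0.0], [0.0, 0.0, 0.0]]
[[-0.037, 0.715, 0.0], [0.0, 0.0, 0.0]]
[[-0.037, 0.715, 0.0], [0.0, 0.0, 0.0]]
[[-0.037, 0.715, 0.0], [0.0, 0.0, 0.0]]
[[-0.037, 0.715, 0.0], [0.0, 0.0, 0.0]]
[[-0.037, 0.715, 0.0], [0.0, 0.0, 0.0]]
[[0.0, 0.0, 0.733], [0.0, 0.0, 0.0]]
[[0.0, 0.0, 0.733], [0.0, 0.0, 0.0]]
[[0.0, 0.0, 0.733], [0.0, 0.0, 0.0]]
280 [ 0.473  0.682  1.553  0.     0.907 -1.004] 1.1368683772161603e-13 7.686898175816276e-15
230 [ 0.409  0.65   1.618 -0.     0.873 -1.068] 4.138263357890832e-13 2.1694457059515667e-14
100 [ 0.221  0.587  1.748  0.     0.807 -1.255] 1.392373714442771e-13 6.201627443952781e-15
0 [ 0.057  0.559  1.806 -0.     0.777 -1.419] 3.0958715687784015e-10 1.7309685829254182e-10
-60 [-0.046  0.551  1.822 -0.     0.768 -1.522] 2.8039488205912658e-08 2.6602838612414828e-08
```

The mug is now in the row at lane (25, -5), level with its neighbours. Next I go to the left of the knob.

Request:
apply_moves:
  targets:
    - [-1,[0,0,-0.7],[0,0,0]]
    - [-1,[0,0,-0.7],[0,0,0]]
    - [-1,[-0.03,0,-0.7],[0,0,0]]
    - [-1,[-0.03,0,-0.7],[0,0,0]]
    - [-1,[-0.05,0.72,0],[0,0,0]]
    - [-1,[-0.05,0.72,0],[0,0,0]]
    - [-1,[-0.05,0.72,0],[0,0,0]]
    - [-1,[-0.05,0.72,0],[0,0,0]]

```text
t: 23.18
ee_pos: [589.8, 184.8, 189.7]
orientation: [-0.152, -3.135, -0.001]
ft_force: [-0.1, 0.2, 0.4]
width: 0.4
grasp_force: 0.0
```

Request:
apply_moves:
  targets:
    - [-1,[-0.05,0.72,0],[0,0,0]]
    - [-1,[-0.05,0.72,0],[0,0,0]]
    - [-1,[-0.05,0.72,0],[0,0,0]]
    - [-1,[-0.05,0.72,0],[0,0,0]]
    - [-1,[0,0,0],[0,0,0]]

```text
t: 23.8
ee_pos: [613.6, 328.3, 189.4]
orientation: [-0.148, -3.135, -0.002]
ft_force: [-0.5, -0.1, -0.5]
width: 0.4
grasp_force: 0.0
```

Run:
```python
from arc import *
p,M,o=tool(); print(p,toL(p),o["t"])
N=sp(0,LY)
C={n:cam(n) for n in("side","top","wrist")}
rs=[]
for n in C:
    r=ctrl.pinpoint("bar_knob",n)
    if r: rs.append(ray(*C[n][1:],r[0]["xy"])); print(n,r[0]["score"],toL(onz(*C[n][1:],r[0]["xy"],75)))
if len(rs)>1: print(toL(tri(rs)[0]))
plan([(W(-60,283,70),N,4)])
```

```text
[613.578 328.281 189.437] [-54.8   284.67  189.437] 23.8
side 0.96 [-59.42  232.639  75.   ]
top 0.89 [-62.869 225.608  75.   ]
wrist 0.92 [-56.926 231.356  75.   ]
[-57.805 230.137  66.419]
[[0.026, 0.008, 0.599], [0.0001, -0.0006, -0.0005]]
[[0.026, 0.008, 0.599], [0.0001, -0.0006, -0.0005]]
[[0.027, 0.008, 0.599], [0.0001, -0.0006, -0.0005]]
[[0.027, 0.008, 0.599], [0.0001, -0.0006, -0.0005]]
```

Request:
apply_moves:
  targets:
    - [-1,[0.025,0,0.6],[0,0,0]]
    - [-1,[0.025,0,0.6],[0,0,0]]
    - [-1,[0.025,0,0.6],[0,0,0]]
    - [-1,[0.025,0,0.59],[0,0,0]]
    - [-1,[0,-0.2,0],[0,0,0]]
    - [-1,[0,-0.2,0],[0,0,0]]
    - [-1,[0,-0.2,0],[0,0,0]]
    - [-1,[0,-0.2,0],[0,0,0]]

```text
t: 25.1
ee_pos: [605.3, 286.6, 71.7]
orientation: [-0.152, -3.137, -0.004]
ft_force: [0.0, 2.2, 2.3]
width: 0.4
grasp_force: 1.2
```

Request:
apply_moves:
  targets:
    - [-1,[0,-0.3,0],[0,0,0]]
    - [-1,[0,-0.5,0],[0,0,0]]
    - [-1,[0,-0.5,0],[0,0,0]]
    - [-1,[0,-0.5,0],[0,0,0]]
    - [-1,[0,-0.5,0],[0,0,0]]
    - [-1,[0,-0.5,0],[0,0,0]]
    - [-1,[0,-0.4,0],[0,0,0]]
    - [-1,[0,0,0],[0,0,0]]

```text
t: 26.1
ee_pos: [588.5, 125.6, 69.7]
orientation: [-0.155, -3.133, -0.0]
ft_force: [0.1, -0.0, 0.3]
width: 0.3
grasp_force: 0.0
```

Run:
```python
from arc import *
p,M,o=tool(); print(p,toL(p),o["t"],o["ft_force"]); print(M)
C={n:cam(n) for n in("side","top","wrist")}
for l,z in(("bar_knob",75),("mug",20)):
  for n in C:
    r=ctrl.pinpoint(l,n)
    if r: print(l,n,r[0]["score"],toL(onz(*C[n][1:],r[0]["xy"],z)))
```

```text
[588.502 125.59   69.699] [-60.666  80.517  69.699] 26.1 [ 0.112 -0.005  0.297]
[[-0.995  0.098 -0.004]
 [ 0.098  0.995  0.   ]
 [ 0.004 -0.    -1.   ]]
bar_knob top 0.68 [-66.143  53.4    75.   ]
bar_knob wrist 0.63 [-58.369  58.447  75.   ]
mug side 0.54 [25.885 -6.35  20.   ]
mug top 0.86 [24.926 -4.545 20.   ]
mug wrist 0.95 [26.025 -2.789 20.   ]
```

Request:
apply_moves:
  targets:
    - [-1,[0,-0.3,0],[0,0,0]]
    - [-1,[0,-0.5,0],[0,0,0]]
    - [-1,[0,-0.5,0],[0,0,0]]
    - [-1,[0,-0.5,0],[0,0,0]]
    - [-1,[0,-0.4,0],[0,0,0]]
    - [-1,[0,-0.2,0],[0,0,0]]
    - [-1,[0,-0.1,0],[0,0,0]]
    - [-1,[0,-0.1,0],[0,0,0]]

```text
t: 27.55
ee_pos: [576.4, -1.7, 69.9]
orientation: [-0.151, -3.134, -0.002]
ft_force: [-1.2, 1.6, -1.0]
width: 0.7
grasp_force: 1.1
```

Request:
apply_moves:
  targets:
    - [-1,[0,-0.06,0],[0,0,0]]
    - [-1,[0,-0.06,0],[0,0,0]]
    - [-1,[0,-0.04,0],[0,0,0]]
    - [-1,[0,0,0],[0,0,0]]

```text
t: 28.05
ee_pos: [575.9, -9.9, 70.0]
orientation: [-0.151, -3.135, -0.001]
ft_force: [-0.4, 0.7, 0.3]
width: 0.5
grasp_force: 0.3
```

Run:
```python
from arc import *
p,M,o=tool(); print(p,toL(p),o["t"],o["ft_force"])
C={n:cam(n) for n in("side","top","wrist")}
for l,z in(("bar_knob",75),("mug",20)):
  for n in C:
    r=ctrl.pinpoint(l,n)
    if r: print(l,n,r[0]["score"],toL(onz(*C[n][1:],r[0]["xy"],z)))
```

```text
[575.877  -9.873  69.973] [-60.472 -55.533  69.973] 28.05 [-0.436  0.694  0.305]
bar_knob wrist 0.92 [-60.933 -75.855  75.   ]
mug side 0.78 [23.239 -4.813 20.   ]
```

Request:
apply_moves:
  targets:
    - [-1,[0,-0.03,0],[0,0,0]]
    - [-1,[0,-0.03,0],[0,0,0]]
    - [-1,[0,-0.03,0],[0,0,0]]
    - [-1,[0,0,0],[0,0,0]]

```text
t: 29.0
ee_pos: [575.4, -13.7, 70.0]
orientation: [-0.152, -3.135, -0.003]
ft_force: [0.3, 6.3, 0.1]
width: 0.5
grasp_force: 2.8
```

Request:
apply_moves:
  targets:
    - [-1,[0,-0.03,0],[0,0,0]]
    - [-1,[0,0,0],[0,0,0]]

```text
t: 29.25
ee_pos: [575.4, -13.8, 70.0]
orientation: [-0.153, -3.135, -0.006]
ft_force: [1.7, 13.3, 1.5]
width: 0.3
grasp_force: 6.6
```

The force is rising with no travel, so the bar is against its stop. I retreat and check.

Request:
apply_moves:
  targets:
    - [-1,[0,0.2,0],[0,0,0]]
    - [-1,[0,0.3,0],[0,0,0]]
    - [-1,[0,0,-0.7],[0,0,0]]
    - [-1,[0,0,-0.8],[0,0,0]]
    - [-1,[0.3,0,-0.8],[0,0,0]]
    - [-1,[0.6,0.5,-0.4],[0,0,0]]
    - [-1,[0.6,0.8,0],[0,0,0]]
    - [-1,[0,0.8,0],[0,0,0]]

```text
t: 30.25
ee_pos: [511.5, 121.9, 205.8]
orientation: [-0.152, -3.134, -0.001]
ft_force: [0.4, -0.0, -0.4]
width: 0.5
grasp_force: 0.0
```

Run:
```python
from arc import *
p,M,o=tool(); print(p,o["t"],o["ft_force"])
C={n:cam(n) for n in("side","top")}
for l,z in(("bar_knob",75),("mug",20),("mug_mouth",112),("left_mug",20),("tumbler",20)):
  for n in C:
    r=ctrl.pinpoint(l,n)
    if r: print(l,n,round(r[0]["score"],2),toL(onz(*C[n][1:],r[0]["xy"],z)))
cv2.imwrite("pics/f.png",np.hstack([cv2.resize(C["side"][0][150:400,130:420],None,fx=1.3,fy=1.3),cv2.resize(C["top"][0][100:350,80:380],None,fx=1.3,fy=1.3)]))
```

```text
[511.485 121.915 205.77 ] 30.25 [ 0.358 -0.009 -0.384]
bar_knob top 0.66 [-62.512 -78.605  75.   ]
mug side 0.8 [30.286 -5.395 20.   ]
mug top 0.67 [22.439 -3.75  20.   ]
mug_mouth side 0.61 [ 21.767  -1.655 112.   ]
mug_mouth top 0.71 [ 23.85   -0.845 112.   ]
left_mug side 0.76 [ 27.25  126.758  20.   ]
left_mug top 0.71 [ -56.926 -182.246   20.   ]
tumbler side 0.96 [  28.535 -145.002   20.   ]
tumbler top 0.57 [  27.102 -146.339   20.   ]
```

View pics/f.png

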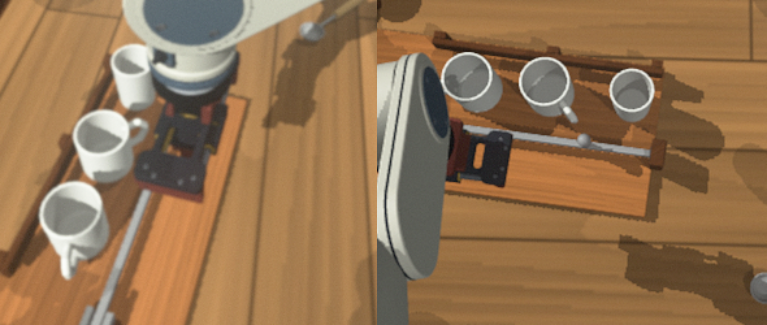

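The final view shows the three vessels standing in a row with the mug between its neighbours. The bar's tip is in the keeper at about (655,153), the knob is at lane y≈-79, and the robot is clear of everything.

```bash
python3 -c "
from workcell import ctrl
print(ctrl.close_job())"
```

```text
the job is handed in; nothing more can be done
None
```

The mug was tipped up onto its foot and slid back between its neighbours, which still stand where they were; the retaining bar is fully home in the keeper, and I handed the job in at about 30 s.

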